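# Load a roller carrier on the tester's gravity rail

## Task

Pick up the specimen carrier standing on the bench, hook it over the sloped feed rail on the uphill half of the bar, set it down gently and let go, so that it rolls down by itself until the spring catch stops it. Then push it on down the rail from behind, past the catch and fully home, and seat it against the end stop with a steady push of about 12 N (never above 18 N) held for half a second, so that the catch springs back out behind its lug; leave it there. Do not drop or ram the carrier or strike the rail, and leave the other things on the bench where they are.

Things in the scene. Friction and masses are not known exactly. Their poses are not given: they have to be found in the camera images.
- carrier: Loose hooked roller carrier of bare aluminium, 0.36 to 0.56 kg, standing on the bench on its pan. Origin: centre of the underside; z up, y its length (to lie along the rail, +y downhill), hook open to +x. In this frame, mm: steel pan x -29..31, y -32..32, z 0..8, a rubber disc on it to z 14; back plate x -12.5..-8.5, y -30..30, z 8..114.
- carrier_grip (a point): Centre of the black grip block on top of the carrier, at z 140 mm in the carrier's frame: 14 mm thick (x -7..7), 34 mm long (y -17..17), z 116..164. Below it the bridge of the carrier, z 110..116, x -12.5..12.5, y -36..36.
- carrier_slot (a point): Middle of the slot that takes the bar, at roller underside: (0, 0, 84) mm in the carrier's frame. Slot 17 mm wide between back plate (x -8.5) and front lip (x 8.5..12.5, down to z 76, then flared outwards to z 70, x 16). Two white rollers, radius 11, axis x, at y -21 and 21. Below the lip the +x side is open: the bar enters there sideways (carrier moving +x, lip passing over the bar), then the carrier is lowered.
- carrier_push (a point): Centre of the outer face of the uphill end plate, at (0, -36, 99) mm in the carrier's frame; the plate is x -12.5..12.5, z 88..110, its face towards -y. The place to press on from behind. An equal plate at the downhill end, y 36, meets the end stop.
- carrier_lug (a point): Top of the steel lug on the outside of the lip, at (19.5, -2, 85) mm in the carrier's frame; z 79..91, full height (7 mm off the lip) for y -4..0, from there a ramp down to the lip at y 14.
- bar: Fixed flat aluminium bar of the feed rail, sloping 0.09 rad. Origin: middle of its top face at the face of the end stop, 115 mm above the bench. y along the bar, downhill; x level, to the side away from the robot; z square to the top face. Solid x -7..7, y -350..0, z -25..0 mm. 14 mm rods carry its ends (y 6, y -338) from a base plate 70 wide, 10 thick; between them it is open below.
- bar_home (a point): Point on the bar's top face, (0, -36, 0) mm in the bar's frame, where carrier_slot lies when the carrier is fully home. The carrier hangs with its axes parallel to the bar's, its origin at z -84 and x within 1.5 mm of 0 in the bar's frame.
- bar_load (a point): Point on the bar's top face, (0, -250, 0) mm in the bar's frame: a good place to hang the carrier (carrier_slot here). Uphill half: y -305 to -175. Let go there, the carrier rolls down at some 0.05 to 0.1 m/s until its lug meets the catch, carrier origin then at about y -57 to -47, some 11 to 21 mm short of home.
- stop: End stop. Origin: middle of the uphill face of the end stop, (0, 0, 14) mm in the bar's frame: a rigid cream block across the bar, x -18..18, y 0..12, up to z 28; axes as the bar. Rigid, does not give: the seating push has to be made by feel.
- catch_tip (a point): Tip of the catch's steel nose, a rounded upright pin 4 mm wide on the far (+x) side of the bar; sprung out it is at (15.5, -43.5, 1) mm in the bar's frame. Its cream block and arm stand beside the bar: x 7..57, y -53..-34, z -25..11.
- catch (a joint): How far the catch's nose is pushed back from the bar, m: 0 sprung out, at most 0.009. Spring 3 N when out, 0.5 N more per mm. The lug pushes it back 2.5 to 5.5 mm in passing, which takes a push of about 3 to 7 N along the rail (gravity alone is too weak); it snaps back to 0 behind the lug in the last 1.5 to 4 mm before the stop.
- block: Dark steel calibration block, 60 x 60 x 30 mm; bystander. Origin: centre of underside.
- beaker: Glass beaker, 70 mm across, 90 mm high; bystander. Origin: centre of underside.
- jar: White jar with black lid, 60 mm across, 90 mm high; bystander. Origin: centre of underside.
- driver: Screwdriver, 170 mm long, lying flat; bystander.
- collar: Steel ring, 56 mm across, 22 mm high; bystander. Origin: centre of underside.

How it is judged:
On the way, in this order (a step that is already met when the one before it is completed fails the run):
1. the carrier hangs by its rollers on the uphill half of the bar, let go (contact force between each of the fingers, the arm and carrier below 0.05 N and x of carrier in the frame of bar between -0.004 and 0.004 m and z of carrier in the frame of bar between -0.089 and -0.079 m and y of carrier in the frame of bar between -0.32 and -0.165 m and contact force between bar and carrier above 1 N), for 0.06 s.
2. it has rolled by itself to the catch and rests there, not touched (contact force between each of the fingers, the arm and carrier below 0.05 N and x of carrier in the frame of bar between -0.004 and 0.004 m and z of carrier in the frame of bar between -0.089 and -0.079 m and y of carrier in the frame of bar between -0.068 and -0.042 m and linear speed of carrier below 0.02 m/s), for 0.2 s.
3. it is seated: pressed against the end stop with a steady 8 N or more (and never over 18 N) (contact force between carrier and stop above 8 N and y of carrier in the frame of bar above -0.0385 m), for 0.3 s.
At the end, for the whole second after the job is handed in: The carrier hangs by its rollers on the bar, upright, at rest and untouched, its origin within 2.5 mm of the fully home place at y -36 mm of the bar, and the catch's nose is sprung back out behind its lug (pushed back less than 1.5 mm) (contact force between each of the fingers, the arm and carrier below 0.05 N and x of carrier in the frame of bar between -0.004 and 0.004 m and z of carrier in the frame of bar between -0.089 and -0.079 m and y of carrier in the frame of bar above -0.0385 m and value of joint catch below 0.0015 m and linear speed of carrier below 0.01 m/s and angle between carrier's own z axis and vertical below 0.2 rad).
It fails at once if the carrier is dropped on, rammed into or pressed against the rail (all its contacts with bar, catch and stop, its own weight included) with more than 30 N (contact force between carrier and bar above 30 N).
It fails at once if the carrier is pressed or knocked against the end stop with more than 18 N (contact force between carrier and stop above 18 N).
It fails at once if the robot strikes or presses the rail with more than 15 N (contact force between any of the fingers, the arm and bar above 15 N).
It fails at once if the carrier is tipped over (more than 0.6 rad) (angle between carrier's own z axis and vertical above 0.6 rad).
It fails at once if a bystander is moved more than 25 mm (distance of any of block, beaker, jar, driver, collar from where it was at the start of the episode above 0.025 m).
It also fails if it takes over 67 s, if anything falls off the work surface, if the arm or the gripper's body presses on something with over 40 N, if the wrist force passes 120 N, or if a joint passes its speed limit or range.

## Robot

A 6-joint arm with a two-finger parallel gripper is mounted at the origin on the work surface. World frame = base frame: x ahead of the robot, y to its left, z up, the work surface at z = 0. Lengths are in m, angles in rad, forces in N, time in s.
With the tool pointing down it reaches from about 0.35 to 0.875 m from the base axis. Payload 4.2 kg.
Tool frame: the origin (TCP) lies at the very end of the fingers, on their centre line; the grasp point (between the pads) lies 19 mm behind it (robot.grip_depth is the z of the grasp point in the tool frame, in m); z points along the fingers, y is the direction in which the jaws open and shut (so a half turn about z gives the same grasp; the last joint's range is limited). The gripper opens to 87 mm and grips with 3 to 60 N. Pads are 19 mm wide; open, the fingers measure 117 mm over their backs; the gripper's body (75 mm by 190 mm) begins 51 mm behind the grasp point.
Start: joints at [-0.905, 0.385, 0.008, 0, -1.194, -0.259], TCP at [0.247, -0.574, 0.223] pointing down, gripper open.
Joint ranges: [-3.14, 3.14], [-1.21, 2.06], [-1.07, 1.41], [-3.16, 2.05], [-2.99, -0.16], [-3.1, 3.1]. Speed limits (rad/s): [2.79, 2.79, 3.14, 3.14, 3.14, 3.14].

## Interface

Orientations are given as a rotation vector (axis times angle).
In Python, from bench import robot, move_gripper, camera, get_calibration, job, spot_in, tip_of, sensors gives the robot as it stands. The module is installed in compiled form; this text tells all that it offers. Calls block until the motion is done:
- robot.move_ptp(position, orientation): joint-space move of the TCP to a pose.
- robot.movel(position, attitude=None, velocity=0.15): straight line of the TCP; attitude=None keeps the orientation; velocity is the mean speed in m/s.
- robot.move_joints(angles): joint-space move.
- move_gripper(opening, strength=None): opening from 0.0 (shut) to 1.0 (fully open); strength is the grip in N (None keeps the last); returns when the fingers have stopped.
- robot.pause(seconds).
- robot.inverse_kinematics(position, orientation): joint angles nearest the present ones, or None.
- camera(name): name is "scene" or "top" or "wrist"; returns (picture, depth): 480x640x3 uint8, red, green, blue; 480x640 float32, m along the optical axis (not along the pixel's ray), 0 where there is no reading.
- get_calibration(name): a dict with "fx", "fy", "cx", "cy" (pixels), "k1" (the pictures are not rectified: a ray, as slopes to the right and down, at radius r is drawn at 1 + k1 r^2 times it, then the intrinsics apply), "R" (3x3) and "t" (3): a world point X has camera coordinates R X + t. Camera axes: x right, y down, z forward; pixel columns grow to the right and rows downward; lengths in m; the calibration is good to about 2 mm. A picture is of the moment at which its call begins: read the wrist's pose just before it. get_calibration takes no time and is no camera call; for the wrist camera it gives the pose at the moment of the call.
A pose or a line that the arm cannot do raises robot.Unreachable and nothing moves.
- job.sign_off(): hands the job in, once; it reports no verdict.
Trained networks look in the newest picture that a camera, given by its name, has taken for a name from the list of things; names that differ only in an ending like _2 or _b are one class to them, and where a whole thing is asked for, a point or a joint stands for the part that bears it (a point fixed in the world has none). Each returns a list of dicts, best first, with "p" (0 to 1); they miss things now and then, are a little off and sometimes report something else, mostly with a low value. They report only what shows in the picture. A call takes as long as a camera call.
- spot_in(camera, name): "rect" ([left, top, right, bottom] as shares, 0 to 1, of the picture: columns of its width, rows of its height, round what is visible of it).
- tip_of(camera, name): "location" ([column, row] as shares, 0 to 1, of the picture: columns of its width, rows of its height: a listed point, or the origin of a listed thing).
Readings, each from a call of its own:
- sensors.read_clock(): time.
- sensors.read_joints(): joint angles.
- sensors.read_qd(): joint speeds.
- sensors.read_joint_torque(): joint torques, N m.
- sensors.read_tcp_pos(): TCP position.
- sensors.read_tcp_rot(): TCP orientation.
- sensors.read_force(): force on the tool from outside, world axes, zero at the start.
- sensors.read_moment(): the same for the moment, N m.
- sensors.read_gripper_width(): opening from 0.0 (shut) to 1.0 (fully open).
Only numpy, scipy, OpenCV 4.12 (cv2) and the standard library are available. Lean on these libraries where they do the work, as an engineer would, in place of code of your own. Each camera call takes 0.05 s, during which the arm holds its last target. There are 200 camera calls.

## Working session

There is one attempt and no reset: what is moved stays moved. The work goes in short steps, each a Python script; the robot and the scene stay as the last script left them, time stands still between calls to the robot, and variables do not carry over. Pictures are saved under pics/ and viewed, about 8 in all and at most 12, crops included, and the job is handed in when it is done.

```bash
mkdir -p pics; cat > h.py <<'E'
import numpy as np, cv2
from scipy.spatial.transform import Rotation as Ro
from bench import robot, move_gripper, camera, get_calibration, job, spot_in, tip_of, sensors
def save(n,p): cv2.imwrite('pics/'+n+'.png',p[:,:,::-1])
def ray(c,u,v):
    K=np.array([[c['fx'],0,c['cx']],[0,c['fy'],c['cy']],[0,0,1.]])
    p=cv2.undistortPoints(np.array([[[u,v]]],float),K,np.array([c['k1'],0,0,0.]))[0,0]
    return np.array([p[0],p[1],1])
def world(c,u,v,d):
    return np.array(c['R']).T@(ray(c,u,v)*d-np.array(c['t']))
def at_z(c,u,v,z):
    R=np.array(c['R']);o=-R.T@np.array(c['t']);r=R.T@ray(c,u,v)
    return o+r*(z-o[2])/r[2]
def cloud(c,d,step=1):
    v,u=np.mgrid[0:480:step,0:640:step];z=d[::step,::step];m=z>0
    K=np.array([[c['fx'],0,c['cx']],[0,c['fy'],c['cy']],[0,0,1.]])
    p=cv2.undistortPoints(np.stack([u[m],v[m]],1).astype(float)[:,None],K,np.array([c['k1'],0,0,0.]))[:,0]
    P=np.c_[p,np.ones(len(p))]*z[m][:,None]
    return (P-np.array(c['t']))@np.array(c['R']), np.stack([u[m],v[m]],1)
E
cat > a.py <<'E'
from h import *
np.set_printoptions(precision=4,suppress=True)
for n in ['top','scene']:
    p,d=camera(n);c=get_calibration(n);save(n+'0',p);np.savez(n+'0.npz',p=p,d=d,**{k:np.array(v) for k,v in c.items()})
    print(n,c['fx'],c['k1'],-np.array(c['R']).T@np.array(c['t']))
    for t in ['carrier','carrier_grip','carrier_push','carrier_lug','bar','bar_home','bar_load','stop','catch_tip','block','beaker','jar','driver','collar']:
        r=tip_of(n,t)[:2]
        for q in r:
            u,v=q['location'][0]*640,q['location'][1]*480
            ui,vi=int(np.clip(u,0,639)),int(np.clip(v,0,479))
            print(t,round(q['p'],2),round(u,1),round(v,1),world(c,u,v,d[vi,ui]))
print(sensors.read_clock(),sensors.read_force())
E
python3 a.py
```

```text
top 481.27571468067634 -0.11613260562908823 [0.4118 0.0122 1.1549]
carrier 0.59 357.7 262.4 [ 0.4403 -0.0495  0.1646]
carrier_grip 0.56 364.2 260.4 [ 0.4442 -0.0631  0.1643]
carrier_grip 0.17 263.8 174.5 [0.6383 0.1477 0.1206]
carrier_push 0.93 378.0 254.7 [ 0.4576 -0.0972  0.112 ]
carrier_lug 0.83 359.2 250.1 [ 0.4742 -0.0637  0.0077]
carrier_lug 0.19 483.9 193.5 [ 0.5951 -0.3514  0.0657]
bar 0.7 262.3 178.3 [0.63   0.1512 0.1202]
bar 0.46 357.6 264.6 [ 0.4358 -0.0493  0.1642]
bar_home 0.59 276.0 179.1 [0.6279 0.1213 0.1176]
bar_home 0.31 217.9 306.4 [0.3472 0.2736 0.0232]
bar_load 0.71 374.0 189.4 [ 0.5962 -0.0903  0.1373]
bar_load 0.38 194.6 231.4 [0.5258 0.3271 0.0295]
stop 0.75 281.1 172.0 [0.6696 0.121  0.0007]
stop 0.57 261.4 175.4 [0.634  0.1515 0.1321]
catch_tip 0.5 283.1 170.8 [0.6451 0.1052 0.1215]
catch_tip 0.35 361.2 261.6 [ 0.4419 -0.057   0.1622]
beaker 0.95 485.0 193.1 [ 0.5939 -0.3501  0.0773]
jar 0.87 484.2 247.9 [ 0.4696 -0.346   0.0656]
driver 0.98 219.5 307.2 [0.345  0.2707 0.0191]
collar 0.62 143.8 256.3 [0.4703 0.4634 0.0007]
scene 522.3729517661192 -0.05593231
[... 463 characters left out ...]
 0.57 294.9 307.7 [0.6236 0.1129 0.118 ]
bar_load 0.71 244.9 239.2 [ 0.5955 -0.0913  0.1396]
bar_load 0.54 305.6 318.3 [0.6308 0.1565 0.1433]
stop 0.71 286.1 306.1 [0.6058 0.0538 0.0064]
stop 0.46 305.0 319.1 [0.6323 0.1562 0.1407]
catch_tip 0.61 298.0 231.0 [ 0.4393 -0.083   0.016 ]
catch_tip 0.44 285.5 307.1 [0.6094 0.0559 0.0093]
block 0.73 390.9 361.8 [0.5321 0.3316 0.0274]
block 0.38 223.8 179.7 [ 0.4811 -0.3432  0.0362]
beaker 0.76 188.0 202.8 [ 0.6023 -0.3458  0.0404]
jar 0.61 225.3 178.2 [ 0.476  -0.3421  0.0395]
driver 0.94 427.5 300.8 [0.3464 0.2872 0.0114]
driver 0.64 243.4 239.7 [ 0.5981 -0.0945  0.1364]
collar 0.97 454.6 392.6 [ 0.4722  0.4771 -0.0014]
1.5 [0.1219 0.4954 0.4854]
```

```bash
cat > b.py <<'E'
from h import *
np.set_printoptions(precision=4,suppress=True)
im=cv2.imread('pics/top0.png');a=cv2.resize(im[140:340,130:530],(800,400),interpolation=cv2.INTER_CUBIC);cv2.imwrite('pics/top0c.png',a)
z=np.load('top0.npz');c={k:z[k] for k in ['fx','fy','cx','cy','k1','R','t']}
P,uv=cloud(c,z['d'])
def rect(m,name):
    Q=P[m]
    r=cv2.minAreaRect((Q[:,:2]*1000).astype(np.float32));print(name,len(Q),r,Q[:,2].mean())
near=lambda x,y,r:np.hypot(P[:,0]-x,P[:,1]-y)<r
rect(near(.442,-.06,.06)&(P[:,2]>.152),'grip')
rect(near(.442,-.06,.09)&(P[:,2]>.10)&(P[:,2]<.125),'bridge')
rect(near(.442,-.06,.09)&(P[:,2]>.004)&(P[:,2]<.03),'pan')
b=(P[:,0]>.55)&(P[:,0]<.66)&(P[:,1]>-.21)&(P[:,1]<.19)&(P[:,2]>.108)&(P[:,2]<.16)
rect(b,'bar')
Q=P[b]
for y in np.arange(-.22,.2,.02):
    m=abs(Q[:,1]-y)<.01
    if m.sum()>3: print(round(y,2),m.sum(),np.percentile(Q[m,0],[2,50,98]),np.median(Q[m,2]),Q[m,2].max())
E
python3 b.py
```

```text
grip 114 ((443.3798828125, -62.39842224121094), (13.841197967529297, 33.68186569213867), 25.199764251708984) 0.1629594649893561
bridge 273 ((443.2681884765625, -62.780540466308594), (25.044557571411133, 72.19760131835938), 26.244050979614258) 0.1153179521160705
pan 371 ((447.7032165527344, -53.526405334472656), (160.554443359375, 161.84178161621094), 13.30123519897461) 0.007580756237439883
bar 1463 ((620.7677612304688, -15.769912719726562), (362.5391845703125, 49.74120330810547), 83.34793090820312) 0.12942440263221666
-0.2 17 [0.5755 0.5804 0.5891] 0.14562599754195688 0.14907062324608733
-0.18 87 [0.5764 0.5828 0.5921] 0.14389122974337426 0.1497946388096243
-0.16 78 [0.5793 0.5857 0.5951] 0.14250703268042542 0.14602800465708182
-0.14 84 [0.5823 0.5885 0.598 ] 0.14022589373408223 0.14596696915260163
-0.12 77 [0.5854 0.5918 0.6009] 0.13825921163783286 0.14397375496510106
-0.1 82 [0.5883 0.5948 0.6038] 0.13666613474449374 0.14077194420548736
-0.08 77 [0.5909 0.5972 0.6068] 0.13528524921306567 0.14088705675693802
-0.06 83 [0.5937 0.6004 0.6098] 0.13277111371792624 0.13821380662626623
-0.04 74 [0.5967 0.603  0.6126] 0.13125608875964073 0.1361770425780982
-0.02 73 [0.6002 0.6063 0.6157] 0.12956954068068005 0.13420881249952887
-0.0 78 [0.6028 0.6095 0.6189] 0.12755758057528904 0.13258898027788416
0.02 72 [0.6056 0.6126 0.6215] 0.125665170201613 0.13167235777623557
0.04 68 [0.6088 0.6154 0.6245] 0.12426138914833432 0.12894612167820746
0.06 68 [0.6119 0.6186 0.6273] 0.12255311549447595 0.12829984268997618
0.08 66 [0.6148 0.6218 0.6292] 0.12045142631212935 0.1257318598445577
0.1 93 [0.6179 0.6278 0.6592] 0.1196915507766953 0.12581507845523723
0.12 64 [0.6211 0.6282 0.6353] 0.11715715130781174 0.12282823361713174
0.14 76 [0.6243 0.6335 0.6486] 0.11557522425324235 0.135114809232697
0.16 146 [0.6166 0.6308 0.6511] 0.1396665775236672 0.14622545136700624
```

View pics/top0c.png

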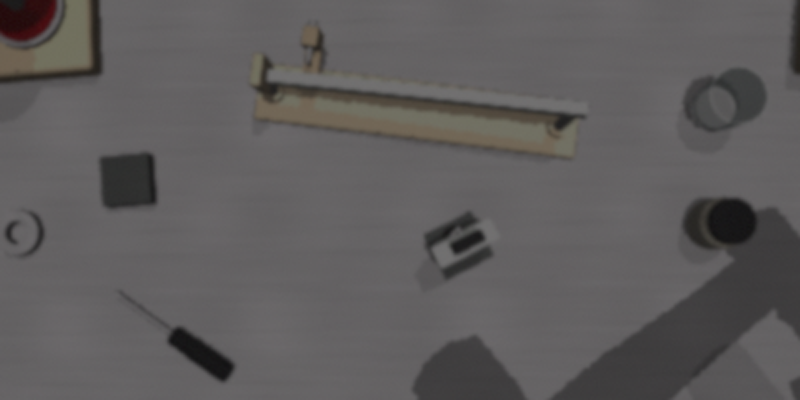

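View pics/scene0.png

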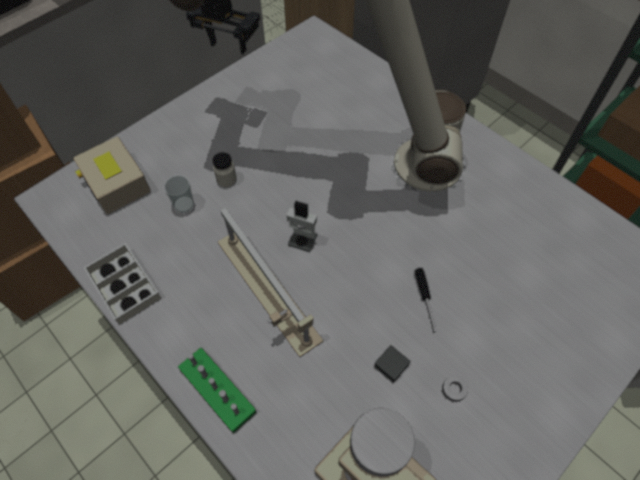

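Top crop: the bar runs from its stop at about (262,72) to its uphill end at (585,108). The carrier is at (460,240), clear of everything around it. In the scene view the disc on its pan shows at (300,242), so the hook opens away from the robot and its yaw is about +26°. Next I'll fit the bar and check reach.

```bash
cat > c.py <<'E'
from h import *
np.set_printoptions(precision=4,suppress=True)
z=np.load('top0.npz');c={k:z[k] for k in ['fx','fy','cx','cy','k1','R','t']}
P,uv=cloud(c,z['d'])
b=(P[:,0]>.55)&(P[:,0]<.66)&(P[:,1]>-.18)&(P[:,1]<.09)&(P[:,2]>.108)&(P[:,2]<.16)
Q=P[b]
A=np.c_[Q[:,1],np.ones(len(Q))]
for i in range(8):
    kz=np.linalg.lstsq(A,Q[:,2],rcond=None)[0]; r=Q[:,2]-A@kz; k=abs(r)<.003
    Q=Q[k];A=A[k]
kx=np.linalg.lstsq(A,Q[:,0],rcond=None)[0]; e=Q[:,0]-A@kx
print(len(Q),kz,kx,np.percentile(e,[1,5,95,99]))
psi=-np.arctan(kx[0]);
s=P[(P[:,2]>.137)&(P[:,1]>.12)&(P[:,1]<.19)&(P[:,0]>.59)&(P[:,0]<.67)]
print('stop top',len(s),cv2.minAreaRect((s[:,:2]*1000).astype(np.float32)),s[:,2].mean())
yo=(.115-kz[1])/kz[0];print('psi',psi,'origin from z',kx@[yo,1],yo)
E
python3 c.py
cat >> h.py <<'E'
def Rb(psi,sl=0.09): return (Ro.from_euler('z',psi)*Ro.from_euler('x',-sl)).as_matrix()
def tool(Rc,s=1): return Ro.from_matrix(np.c_[s*Rc[:,1],s*Rc[:,0],-Rc[:,2]]).as_rotvec()
E
cat > d.py <<'E'
from h import *
Rc=Rb(np.radians(25.8),0);RB=Rb(-.149);O=np.array([.632,.153,.115])
for s in (1,-1):
    print(s,robot.inverse_kinematics([.4433,-.0625,.123],tool(Rc,s)),robot.inverse_kinematics(O+RB@[-.06,-.25,.09],tool(RB,s)))
    Rt=RB@Ro.from_euler('x',-.3).as_matrix()
    for R in (RB@Ro.from_euler('x',.3).as_matrix(),):
        print([robot.inverse_kinematics(O+RB@[0,y,.05],tool(R,s)) for y in (-.2,-.08)], tool(R,s))
E
python3 d.py
```

```text
540 [-0.0872  0.1273] [0.15  0.611] [-0.0074 -0.0068  0.0069  0.0076]
stop top 97 ((635.2811279296875, 158.275146484375), (13.156257629394531, 35.97872543334961), 82.84093475341797) 0.14117627633618196
psi -0.14892133125993412 origin from z 0.632156616725899 0.1406987812750623
1 [ 2.24933805e-01  1.92077362e-01 -5.51893841e-01 -4.44089210e-16
 -8.26825124e-01 -2.91623151e+00] [ 0.20678124  0.24319292 -0.22354543  0.09297807 -1.13713445  2.74532322]
[array([ 0.09006369,  0.38122968, -0.03223121, -0.22726175, -1.11724937,
        2.99834986]), array([ 0.28323434,  0.40531752, -0.02648382, -0.21868939, -1.06028656,
        2.80901716])] [-2.26967093 -1.95439455 -0.23919514]
-1 [ 0.2249338   0.19207736 -0.55189384  0.         -0.82682512  0.22536114] [ 0.20678124  0.24319292 -0.22354543  0.09297807 -1.13713445 -0.39626943]
[array([ 0.09006369,  0.38122968, -0.03223121, -0.22726175, -1.11724937,
       -0.14324279]), array([ 0.28323434,  0.40531752, -0.02648382, -0.21868939, -1.06028656,
       -0.33257549])] [-1.94159464  2.25480619  0.20461997]
```

```bash
cat >> h.py <<'E'
RB=Rb(-.149);O=np.array([.6335,.150,.115]);D=.123
def hang(x,y,dz): return O+RB@np.array([x,y,-.084+dz+D])  # TCP for carrier held with slot at (x,y,dz)
def fb(n=3): return RB.T@np.mean([sensors.read_force() for _ in range(n)],0)
np.set_printoptions(precision=4,suppress=True)
E
cat > e.py <<'E'
from h import *
Rc=Rb(np.radians(25.8),0);a=tool(Rc,-1)
p=np.array([.4433,-.0625,D])
robot.move_ptp(p+[0,0,.11],a); move_gripper(.55)
robot.movel(p+[0,0,.05],velocity=.15); print(sensors.read_force())
robot.movel(p,velocity=.06); move_gripper(0,30)
print('width',sensors.read_gripper_width()*87,sensors.read_force())
robot.movel(p+[0,0,.07],velocity=.06); print('lift',sensors.read_force(),sensors.read_moment())
q=hang(-.085,-.25,.03)
robot.movel(q,tool(RB,-1),velocity=.12)
robot.pause(.3);print('pre',fb(),sensors.read_tcp_pos(),q,sensors.read_clock(),sensors.read_gripper_width()*87)
p,d=camera('scene');save('s1',cv2.resize(p[150:350,180:380],(600,600),interpolation=cv2.INTER_CUBIC))
E
python3 e.py
```

```text
[0.4403 0.1058 0.6257]
width 13.894184588113843 [-0.5718  0.2691  1.0094]
lift [ 0.1171  0.2808 -3.6989] [0.0044 0.1282 0.0345]
pre [ 0.8946 -0.5507 -4.2436] [ 0.5131 -0.0775  0.2064] [ 0.5134 -0.0775  0.2062] 8.9833 13.819399306888743
```

View pics/s1.png

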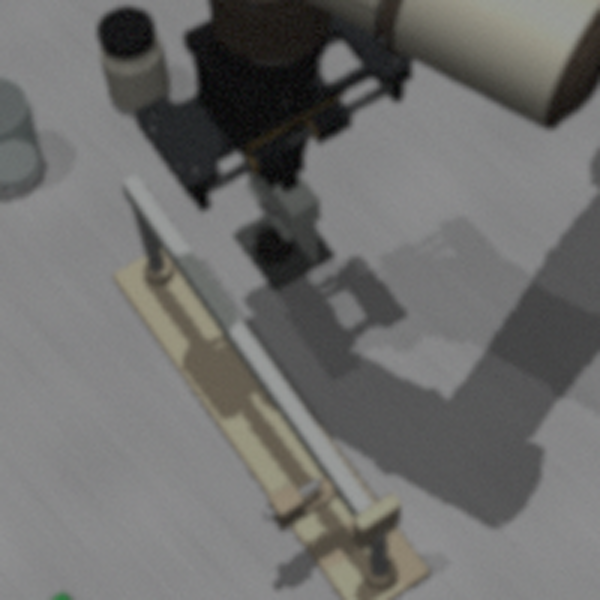

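The carrier is held upright with its open side and disc (270,245) facing the bar, beside the uphill half. Next: hook over, feel for the back plate's contact with the bar, back off, and lower by feel.

```bash
cat > f.py <<'E'
from h import *
robot.movel(hang(-.05,-.25,.024),velocity=.1)
robot.movel(hang(-.012,-.25,.024),velocity=.05)
robot.pause(.2);f0=fb();print('f0',f0);x=-.012
while x<.010:
    x+=.001;robot.movel(hang(x,-.25,.024),velocity=.015)
    f=fb()-f0;print(round(x,4),f)
    if abs(f[0])>1.2 or np.linalg.norm(f)>4: break
else: print('no contact')
print(sensors.read_clock(),sensors.read_tcp_pos(),hang(x,-.25,.024))
E
python3 f.py
```

```text
f0 [-0.7106  0.2535 -4.0582]
-0.011 [ 0.6046  0.0539 -0.7483]
-0.01 [ 0.7827 -0.1185  0.0965]
-0.009 [ 0.3875  0.4821 -0.7176]
-0.008 [ 0.5858 -0.0908 -0.8595]
-0.007 [-0.2982  0.4835 -1.1737]
-0.006 [-0.557   0.454   0.1146]
-0.005 [ 0.2839  0.6138 -0.8383]
-0.004 [ 0.8261 -0.0317 -0.3649]
-0.003 [ 1.2477  0.8002 -0.4587]
12.9 [ 0.5945 -0.0902  0.2002] [ 0.5944 -0.0902  0.2002]
```

That stop was sensor noise of about 0.7 N; real contact would read −x. Continuing with a better threshold.

```bash
cat > f.py <<'E'
from h import *
f0=fb(20);print('f0',f0,sensors.read_clock());x=-.003
while x<.010:
    x+=.0005;robot.movel(hang(x,-.25,.024),velocity=.01)
    f=fb(8)-f0;print(round(x,4),f)
    if f[0]<-2 or np.linalg.norm(f)>5: break
else: print('no contact')
print(sensors.read_clock())
E
python3 f.py
```

```text
f0 [ 0.5371  1.0538 -4.5169] 12.9
-0.0025 [-0.563  -0.155   0.6319]
-0.002 [-0.4639 -0.596   0.5164]
-0.0015 [-0.4052  0.0524 -0.0733]
-0.001 [-0.8868 -0.1908 -0.8718]
-0.0005 [-0.1791 -0.0879  0.9659]
0.0 [-0.774  -0.7215  0.5639]
0.0005 [ 0.4125 -0.2755 -0.1714]
0.001 [-0.8311 -0.5124 -0.3505]
0.0015 [-0.6875 -0.012  -0.5803]
0.002 [-2.5017 -0.9371  0.9238]
15.4
```

```bash
cat > g.py <<'E'
from h import *
def fa(n=4):
    r=[]
    for _ in range(n): robot.pause(.02); r.append(sensors.read_force())
    return RB.T@np.mean(r,0)
X=.0003
robot.movel(hang(X,-.25,.024),velocity=.02);f0=fa(8);print(f0)
z=.024
for z in (.016,.008,.005): 
    robot.movel(hang(X,-.25,z),velocity=.04);f=fa();print(z,f-f0)
    if np.linalg.norm(f-f0)>4: raise SystemExit('contact')
while z>-.006:
    z-=.0005;robot.movel(hang(X,-.25,z),velocity=.01);f=fa();print(round(z,4),f-f0)
    if f[2]-f0[2]>2.5 or abs((f-f0)[:2]).max()>4: break
print(sensors.read_clock(),sensors.read_tcp_pos())
E
python3 g.py
```

```text
[-0.1036  0.2504 -4.7255]
0.016 [0.1958 0.4652 0.1487]
0.008 [0.224  0.4151 0.8703]
0.005 [0.3615 0.3211 0.0909]
0.0045 [ 0.1752  0.1638 -0.1475]
0.004 [0.0498 0.0615 0.7392]
0.0035 [ 0.5617  0.0498 -0.0915]
0.003 [ 0.3662  0.3478 -0.0232]
0.0025 [-0.075   0.1487  0.1264]
0.002 [-0.097  -0.101   0.4129]
0.0015 [-0.3765  0.2097  0.2826]
0.001 [-0.0334 -0.1823 -0.4026]
0.0005 [0.338  0.1636 0.0169]
0.0 [ 0.2022 -0.1199  0.3737]
-0.0005 [-0.9096  0.1303  3.0463]
20.4167 [ 0.5975 -0.0929  0.1763]
```

The rollers touched within 0.5 mm of the predicted height, and the fit laterally is free. Releasing now and letting it roll.

```bash
cat > i.py <<'E'
from h import *
move_gripper(.5); print(sensors.read_clock())
robot.pause(.3)
robot.movel(hang(.0003,-.25,.075),velocity=.15)
robot.pause(2.0)
p,d=camera('scene');save('s2',cv2.resize(p[150:350,180:380],(600,600),interpolation=cv2.INTER_CUBIC))
camera('top')
c=get_calibration('top');p,d=camera('top')
P,uv=cloud(c,d);B=(P-O)@RB
m=(abs(B[:,0])<.02)&(B[:,2]>.06)&(B[:,2]<.09)&(B[:,1]>-.32)&(B[:,1]<.05)
print(m.sum(),B[m].mean(0) if m.any() else '',np.percentile(B[m],[2,98],0) if m.any() else '')
m=(abs(B[:,0])<.02)&(B[:,2]>.022)&(B[:,2]<.04)&(B[:,1]>-.32)&(B[:,1]<-.005)
print(m.sum(),np.percentile(B[m],[2,98],0) if m.any() else '')
print(sensors.read_clock())
E
python3 i.py
```

```text
21.225
0  
27 [[-0.0121 -0.0889  0.0229]
 [-0.0043 -0.0783  0.0354]]
24.325
```

View pics/s2.png

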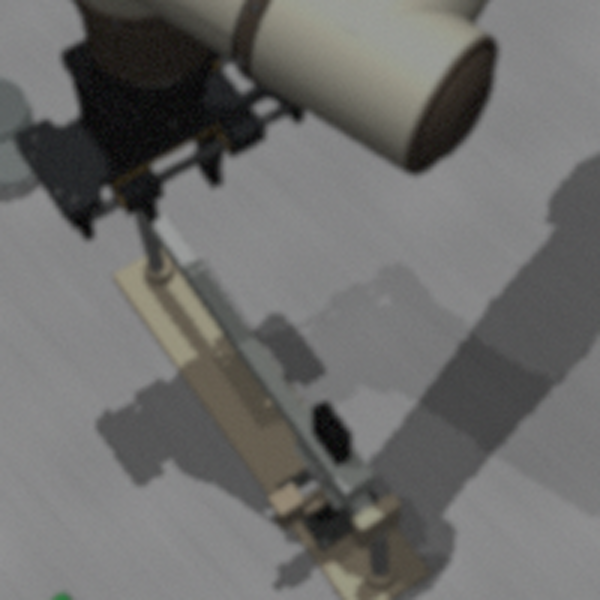

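It rolled down and rests at the catch, with its uphill face at bar y≈−89 mm (origin ≈−53 mm). Its grip shows at (330,430), just above the catch. Next I'll close the gripper, come in behind it and push by feel.

```bash
cat > j.py <<'E'
from h import *
RP=RB@Ro.from_euler('x',.3).as_matrix();A=tool(RP,-1)
def T(y,z): return O+RB@np.array([0.0003,y,z])
def fa(n=4):
    r=[]
    for _ in range(n): robot.pause(.015); r.append(sensors.read_force())
    return RB.T@np.mean(r,0)
robot.movel(T(-.16,.12),A,velocity=.15)
move_gripper(0)
robot.movel(T(-.125,.04),velocity=.12)
robot.movel(T(-.125,.0115),velocity=.05)
f0=fa(10);print('f0',f0,sensors.read_clock())
y=-.125
robot.movel(T(-.108,.0115),velocity=.05);y=-.108;f=fa()-f0;print(y,f)
while y<-.085:
    y+=.0006;robot.movel(T(y,.0115),velocity=.012);f=fa()-f0
    if abs(f[1])>1.2:print(round(y,4),f)
    if abs(f[1])>2.2 or np.linalg.norm(f)>4: break
print(y,sensors.read_clock())
E
python3 j.py
```

```text
f0 [ 0.0182 -0.0616  0.3003] 27.8083
-0.108 [-0.2088 -0.044  -0.3598]
-0.0966 [-0.9413 -1.3252  0.0912]
-0.096 [-1.3503 -2.5003  0.5877]
-0.09599999999999993 34.7
```

```bash
cat > k.py <<'E'
from h import *
def T(y,z): return O+RB@np.array([0.0003,y,z])
def fa(n=3):
    r=[]
    for _ in range(n): robot.pause(.012); r.append(sensors.read_force())
    return RB.T@np.mean(r,0)
f0=np.array([.02,-.06,.2]);y=-.096;F=2.5;L=[]
while y<-.070 and sensors.read_clock()<57:
    st=.0005 if y<-.0855 else .0003
    if F>5.5 and y>-.0855: st=.00015
    y+=st;robot.movel(T(y,.0115),velocity=.012);F=-(fa()-f0)[1];L.append((round(y*1e3,2),round(F,1)))
    if F>9: F=-(fa(5)-f0)[1];L.append(('chk',round(F,1)))
    if F>10.3: break
print(L,sensors.read_clock())
for i in range(5):
    robot.pause(.12);print(i,-(fa(3)-f0)[1],end=' ')
print(sensors.read_clock())
E
python3 k.py
```

```text
[(-95.5, np.float64(2.7)), (-95.0, np.float64(3.0)), (-94.5, np.float64(3.2)), (-94.0, np.float64(3.1)), (-93.5, np.float64(3.7)), (-93.0, np.float64(2.8)), (-92.5, np.float64(2.2)), (-92.0, np.float64(2.5)), (-91.5, np.float64(3.6)), (-91.0, np.float64(3.3)), (-90.5, np.float64(3.5)), (-90.0, np.float64(1.8)), (-89.5, np.float64(1.0)), (-89.0, np.float64(0.5)), (-88.5, np.float64(1.1)), (-88.0, np.float64(1.4)), (-87.5, np.float64(1.8)), (-87.0, np.float64(1.0)), (-86.5, np.float64(1.5)), (-86.0, np.float64(0.0)), (-85.5, np.float64(-0.3)), (-85.2, np.float64(-0.2)), (-84.9, np.float64(0.2)), (-84.6, np.float64(-0.4)), (-84.3, np.float64(-0.3)), (-84.0, np.float64(0.4)), (-83.7, np.float64(0.5)), (-83.4, np.float64(1.3)), (-83.1, np.float64(0.4)), (-82.8, np.float64(-0.1)), (-82.5, np.float64(-0.0)), (-82.2, np.float64(0.9)), (-81.9, np.float64(1.8)), (-81.6, np.float64(3.9)), (-81.3, np.float64(5.4)), (-81.0, np.float64(6.2)), (-80.85, np.float64(5.8)), (-80.7, np.float64(6.6)), (-80.55, np.float64(7.2)), (-80.4, np.float64(6.9)), (-80.25, np.float64(7.8)), (-80.1, np.float64(8.0)), (-79.95, np.float64(8.5)), (-79.8, np.float64(8.9)), (-79.65, np.float64(9.4)), ('chk', np.float64(9.2)), (-79.5, np.float64(9.2)), ('chk', np.float64(9.5)), (-79.35, np.float64(9.6)), ('chk', np.float64(9.5)), (-79.2, np.float64(10.2)), ('chk', np.float64(9.5)), (-79.05, np.float64(10.9)), ('chk', np.float64(10.2)), (-78.9, np.float64(10.8)), ('chk', np.float64(10.6))] 48.7
0 10.65889731734237 1 11.105782931556872 2 10.943547437516166 3 10.924700215121662 4 10.88338008645715 49.4083
```

The stop is felt: the force rises steadily at about 3 N/mm and holds at 10.9 N. I'll bring it to about 12 N, hold, retreat and look.

```bash
cat > l.py <<'E'
from h import *
def T(y,z): return O+RB@np.array([0.0003,y,z])
robot.movel(T(-.0785,.0115),velocity=.01)
for i in range(6): robot.pause(.12);print(round(-fb()[1],1),end=' ')
robot.movel(T(-.084,.0115),velocity=.02)
robot.movel(T(-.115,.0115),velocity=.08)
robot.movel(T(-.17,.12),velocity=.15)
p,d=camera('scene');save('s3',cv2.resize(p[270:350,250:350],(800,640),interpolation=cv2.INTER_CUBIC)[:600])
c=get_calibration('top');p,d=camera('top');save('t3',cv2.resize(p[150:210,240:320],(800,600),interpolation=cv2.INTER_CUBIC))
P,uv=cloud(c,d);B=(P-O)@RB
for lo,hi in((.06,.09),(.022,.04)):
    m=(abs(B[:,0])<.02)&(B[:,2]>lo)&(B[:,2]<hi)&(B[:,1]>-.12)&(B[:,1]<-.002)
    print(m.sum(),np.percentile(B[m],[2,98],0) if m.any() else '')
print(sensors.read_clock())
E
python3 l.py
```

```text
11.2 11.4 12.5 11.8 12.3 11.8 0 
0 
52.375
```

View pics/s3.png

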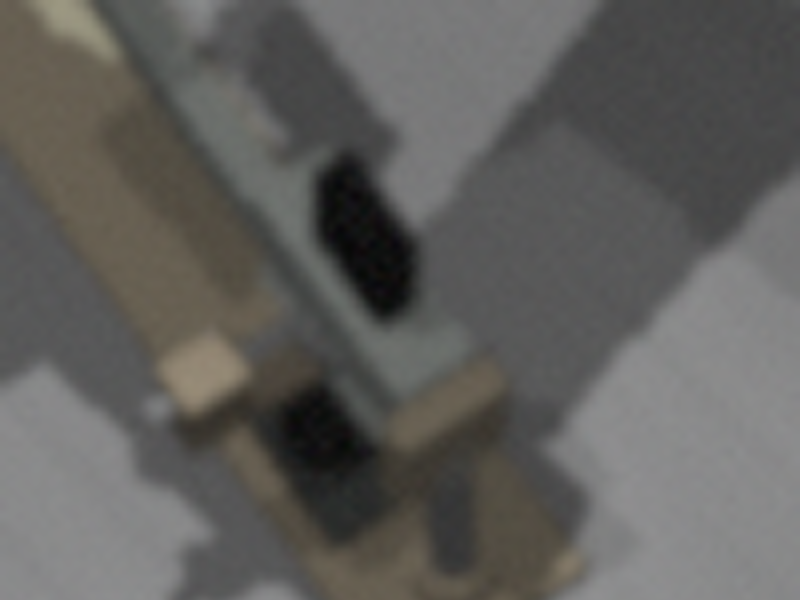

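The carrier's end plate butts against the cream stop at (440,395), with no gap visible, and the tool is clear. The catch block is at (205,375). Handing in.

```bash
python3 -c "
from h import *
print(sensors.read_force(),sensors.read_clock());job.sign_off()"
```

```text
[ 0.8707 -0.6632  0.9843] 52.375
the job is handed in; nothing more can be done
```

The carrier is seated home on the rail and the job is handed in, with the clock at 52.4 s of the 67 s allowed. No verdict is reported, so the result rests on my own checks.

**What I did:**
- **Hanging:** I gripped the carrier and hooked it over the bar at about y −250 mm. I lowered it by feel until about 3 N of its weight was on the bar, then let go.
- **Rolling:** It rolled down by itself and stopped at the catch, with its origin at about y −53 mm.
- **Seating:** I pushed it from behind with the closed fingers. The catch took about 3.5 N to pass and then the force fell to about 0. At the stop I held 11–12.5 N for about 0.7 s, then backed away.

**Last checks:**
- The final scene picture shows the carrier against the end stop and the tool clear of it.
- The force readings fit the catch having sprung back before the stop. The picture was too coarse to show its nose.
- The last depth check of the carrier's position from the top camera found no points on the carrier, probably because the arm blocked the view. The home position therefore rests on the push force and the scene picture.
- An early contact reading while hooking on was sensor noise. I repeated it with a better threshold before lowering.
- I did not measure the bystanders again. No move went near them.

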